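# Shim the rocking microscope

### The job

The inspection microscope rocks because its front left foot has lost its rubber pad. With the fingertips, push the wooden wedge along the bench, thin end first, under that bare foot until it is snug and the microscope stands firm and level, then press down firmly on top of that foot to check that it no longer rocks, and let go, leaving the wedge in place. Only push and press: do not pick up or tip the wedge, do not shove the microscope out of its place, and leave everything else alone.

Things in the scene. Friction and masses are not known exactly. Their poses are not given: they have to be found in the camera images.
- microscope: Loose digital inspection microscope, 4 kg, rear column, screen on top. White base plate 200 (x) x 150 (y) mm on two cross bars 30 mm wide, 270 long (y), 12 thick, centred 85 mm before and behind the origin; bars stand 60 mm out of the plate each side, undersides 10 mm above the bench, a 10 mm rubber pad under 3 of the 4 ends. Origin on the bench below the middle; +x to its rear, +y to its left.
- bare_foot (a point): Underside of the front left foot (bar end at -x, +y of the microscope), whose pad is lost: 10 mm above the bench, middle of the bar's width, 15 mm in from the end face of the bar. A press of a few N on this foot rocks the microscope. Axes as the microscope's: the bar's end faces its +y.
- bare_foot_top (a point): Top face of that foot, 12 mm straight above bare_foot, 22 mm above the bench: the place to press (flat aluminium, 30 x 60 mm free, low screw head 2.5 mm high). The microscope's head and screen stay within 60 mm of its middle plane (y = 0), this point is 120 mm from it.
- wedge: Loose wooden wedge, about 60 g, 100 mm long (x), 36 mm wide (y), flat underside on the bench, tapering evenly from 19 mm thick at the thick end (+x) to 3 mm at the thin end (-x). Starts to the left of the bare foot, 25 to 80 mm off, thin end roughly towards it. Origin at the centre of the underside, z up.
- wedge_tip (a point): Middle of the bottom edge of the wedge's thin end. When snug it is about 44 mm in from the bar's edge, that is 29 mm beyond bare_foot.
- wedge_end (a point): Middle of the wedge's thick end face (36 mm wide, 19 high), 9.5 mm above the bench: push here. It slides at under 1 N while free; when snug the resistance rises steeply. A push of 6 to 10 N leaves it tight, held by friction; well over 15 N starts to jack up or shove the microscope.
- circuit_board: Small green circuit board 60 x 42 x 6 mm lying on the microscope's base plate under the lens. Leave alone. Origin at the centre of its underside.
- breadboard: White prototyping board 165 x 55 mm, 17 mm high with its module. Leave alone. Origin at the centre of its underside.
- mouse: Grey computer mouse 104 x 58 mm, 37 mm high. Leave alone. Origin at the centre of its underside.
- multimeter: Orange hand-held multimeter lying on its back, 165 x 80 mm, 43 mm high. Leave alone. Origin at the centre of its underside.
- solder_spool: Metal solder spool standing on its flange, 52 mm across, 38 mm high. Leave alone. Origin at the centre of its underside.
- screwdriver: Screwdriver lying on the bench, 160 mm long, on the robot's side of the wedge. Leave alone. Origin at the middle of its underside.
- flux_bottle: Small amber bottle, 36 mm across, 65 mm high. Leave alone. Origin at the centre of its underside.
- parts_tray: Flat blue compartment tray 120 x 90 x 22 mm. Leave alone. Origin at the centre of its underside.
Mind the look-alikes: they are no part of the job. Several things look just like the wedge: the one meant starts farthest to the robot's left.

How it is judged:
By the outcome, as a careful person would: the job done as asked, in the order asked, and still so for the second after the job is handed in, with the robot touching nothing.
It also fails if it takes over 58 s, if anything falls off the work surface, if the arm or the gripper's body presses on something with over 40 N, if the wrist force passes 120 N, or if a joint passes its speed limit or range.

### The arm

A 6-joint arm with a two-finger parallel gripper is mounted at the origin on the work surface. World frame = base frame: x ahead of the robot, y to its left, z up, the work surface at z = 0. Lengths are in m, angles in degrees, forces in N, time in s.
With the tool pointing down it reaches from about 0.25 to 0.725 m from the base axis. Payload 9.7 kg.
Tool frame: the origin (TCP) lies at the very end of the fingers, on their centre line; the grasp point (between the pads) lies 19 mm behind it; z points along the fingers, y is the direction in which the jaws open and shut (so a half turn about z gives the same grasp; the last joint's range is limited). The gripper opens to 85 mm and grips with 20 to 120 N. Pads are 22 mm wide; open, the fingers measure 114 mm over their backs; the gripper's body (76 mm by 85 mm) begins 54 mm behind the grasp point. The pads swing forward as they close: fully open they stand 13 mm farther back than shut.
Start: joints at [66.177, 4.979, 10.078, 95.1, 0, 90], TCP at [0.222, 0.503, 0.231] pointing down, gripper open.
Joint ranges: [-179.16, 179.16], [-48.56, 103.87], [-65.8, 70.77], [-126.05, 130.52], [-82.76, 87.17], [-180, 180]. Speed limits (degrees/s): [127.2, 127.2, 147.25, 180, 180, 180].

### API

Orientations are given as [roll, pitch, yaw] about the fixed x, y, z axes, in that order (R = Rz(yaw) Ry(pitch) Rx(roll)).
In Python, from workcell import bot gives the robot as it stands. The module is installed in compiled form; this text tells all that it offers.
- The arm moves only by the tool arm_command, never from a script. Its argument "increments" is a list of rows, each a list of 7 numbers: the gripper command: -1 is fully open, 1 is shut, values between are in proportion, then the shift along the tool's x, y, z in cm, then the turn, a rotation vector about the tool's x, y, z in degrees. In form: [[gripper, x, y, z, rx, ry, rz], ...]. A call has 1 to 10 rows; each row shifts and turns the commanded pose from where the row before left it, along the tool's axes as they then stand; what a row does not reach is not made up. A row lasts 1/8 s, in which the tool goes at most 62.5 mm and 10.7 degrees, less where a joint would pass 70% of its speed; a pose out of reach is approached as far as the arm can. A call is refused whole if a number of a shift passes 6.25 or a number of a turn 10.7, either way. A call with a gripper value outside its range is refused whole. The fingers move at their own pace and stop on an object; "grip_force" is the grip in N (left out, the last holds). Time passes only in rows, so rows that do not move let the fingers close. It gives the time, the measured TCP pose, the force and the opening at its end, in the units of the state.
- bot.get_obs(): the state, without advancing time (a new reading comes with each control period).
- bot.camera(name): name is "side" or "top"; returns a dict with "color" (480x640x3 uint8, red, green, blue), "fx", "fy", "cx", "cy" (pixels), "k1" (the pictures are not rectified: a ray, as slopes to the right and down, at radius r is drawn at 1 + k1 r^2 times it, then the intrinsics apply), "origin" and "attitude" of the camera in the world. Camera axes: x right, y up, looking along -z (the intrinsics and any distortion apply to the point x, -y, -z); pixel columns grow to the right and rows downward; lengths in m; the calibration is good to about 2 mm. A picture is of the moment at which its call begins. There is no depth.
- bot.job_done(): hands the job in, once; it reports no verdict.
The state is a dict: "time": time; "q": joint angles; "qd": joint speeds; "joint_efforts": joint torques, N m; "ee_pos": TCP position; "tcp_rot": TCP orientation; "wrist_force": force on the tool from outside, world axes, zero at the start; "torque": the same for the moment, N m; "opening": finger opening in m.
Only numpy, scipy, OpenCV 4.12 (cv2) and the standard library are available. Lean on these libraries where they do the work, as an engineer would, in place of code of your own. Each camera call takes 0.05 s, during which the arm holds its last target. There are 200 camera calls.

## Working session

There is one attempt and no reset: what is moved stays moved. The work goes in short steps, Python scripts to look and compute and a tool call to move; the robot and the scene stay as the last step left them, time stands still between calls to the robot, and variables do not carry over. Pictures are saved under pics/ and viewed, about 8 in all and at most 12, crops included, and the job is handed in when it is done.

Besides the shell and the picture viewer there is one more tool, called after "Request:" by a JSON object that holds its "api" and its "payload". arm_command: Moves the arm, as the interface text tells. Its arguments: {"type":"object","properties":{"increments":{"type":"array"},"grip_force":{"type":"number"}},"required":["increments"]}

```bash
mkdir -p pics
cat > h.py <<'E'
import numpy as np, cv2
from workcell import bot
from scipy.spatial.transform import Rotation as R
def att(c):
    a=np.array(c["attitude"],float)
    return a if a.shape==(3,3) else R.from_euler('xyz',a,degrees=True).as_matrix()
def px2w(c,u,v,z=0.):
    d=np.array([(u-c["cx"])/c["fx"],(v-c["cy"])/c["fy"]]); s=d.copy()
    for _ in range(30): s=d/(1+c["k1"]*(s@s))
    ray=att(c)@np.array([s[0],-s[1],-1]); o=np.array(c["origin"])
    return o+ray*(z-o[2])/ray[2]
def w2px(c,p):
    q=att(c).T@(np.array(p)-np.array(c["origin"])); s=np.array([q[0],-q[1]])/-q[2]
    s=s*(1+c["k1"]*(s@s)); return s*[c["fx"],c["fy"]]+[c["cx"],c["cy"]]
E
python3 - <<'E'
from h import *
for n in("top","side"):
    c=bot.camera(n); cv2.imwrite(f"pics/{n}0.png",c["color"][:,:,::-1]); print({k:v for k,v in c.items() if k!="color"})
    import pickle; pickle.dump(c,open(n+"0.pkl","wb"))
print(bot.get_obs())
E
```

```text
{'fx': 462.9316629327857, 'fy': 462.9316629327857, 'cx': 316.5782761672793, 'cy': 243.71757000116142, 'k1': -0.009239048532080421, 'origin': array([0.34153692, 0.03937649, 1.0295281 ]), 'attitude': array([ 11.95567757,  -0.127237  , -96.10543364])}
{'fx': 605.6606765615246, 'fy': 605.6606765615246, 'cx': 321.0970743408682, 'cy': 222.40054289341427, 'k1': -0.10166561681172658, 'origin': array([-0.10196688, -0.6120592 ,  1.11839979]), 'attitude': array([ 40.12909593,   0.10311468, -44.22111937])}
{'time': 0.1, 'q': array([6.61750830e+01, 5.00832826e+00, 1.00396070e+01, 9.50975582e+01,
       4.83852692e-04, 8.99996621e+01]), 'qd': array([-0.01874123, -0.15044778,  0.13910258, -0.00717521,  0.08910036,
        0.00188128]), 'joint_efforts': array([-2.10813610e-04, -5.21563447e+01,  4.65654874e+01,  1.59267685e-02,
       -3.86334386e-05, -2.71504854e-05]), 'ee_pos': array([0.22209118, 0.50296156, 0.2306558 ]), 'tcp_rot': array([-1.79933721e+02, -4.84243299e-04,  1.56175420e+02]), 'wrist_force': array([-0.14195728,  0.77842774,  0.54832129]), 'torque': array([-0.03813498,  0.00311632, -0.01513145]), 'opening': 0.08569270143492524}
```

View pics/top0.png

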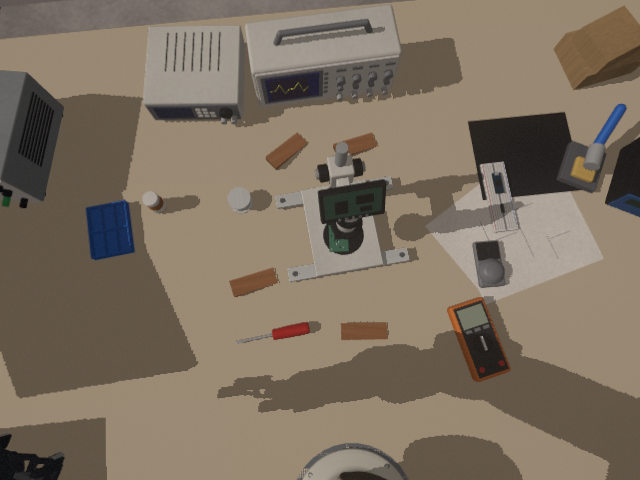

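View pics/side0.png

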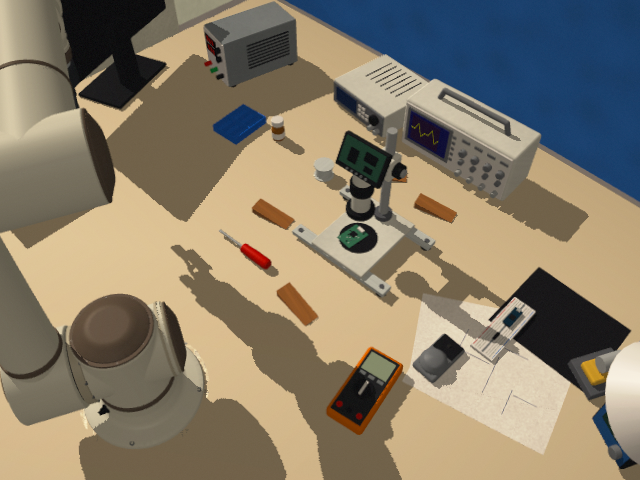

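Wedge look-alikes in top view: (253,282), (364,331), (286,151), (355,145). The first looks farthest left and lies beside the front-left foot (302,273). I'll confirm this with numbers and a crop.

Run:
```python
from h import *; import pickle
c=pickle.load(open("top0.pkl","rb"))
for p in [(253,282),(364,331),(286,151),(355,145)]: print(p,px2w(c,*p,.006).round(3))
im=c["color"][250:310,220:420,::-1]
cv2.imwrite("pics/crop.png",cv2.resize(im,None,fx=4,fy=4,interpolation=cv2.INTER_CUBIC))
s=pickle.load(open("side0.pkl","rb"))["color"][180:280,240:370,::-1]
a=cv2.resize(im[:,:130],None,fx=5,fy=5,interpolation=cv2.INTER_CUBIC) # 650x300
b=cv2.resize(s[10:70],None,fx=5,fy=5,interpolation=cv2.INTER_CUBIC)
cv2.imwrite("pics/crop.png",np.vstack([a,b]))
```

```text
(253, 282) [0.485 0.164 0.006]
(364, 331) [ 0.353 -0.068  0.006]
(286, 151) [0.787 0.062 0.006]
(355, 145) [ 0.785 -0.102  0.006]
```

View pics/crop.png

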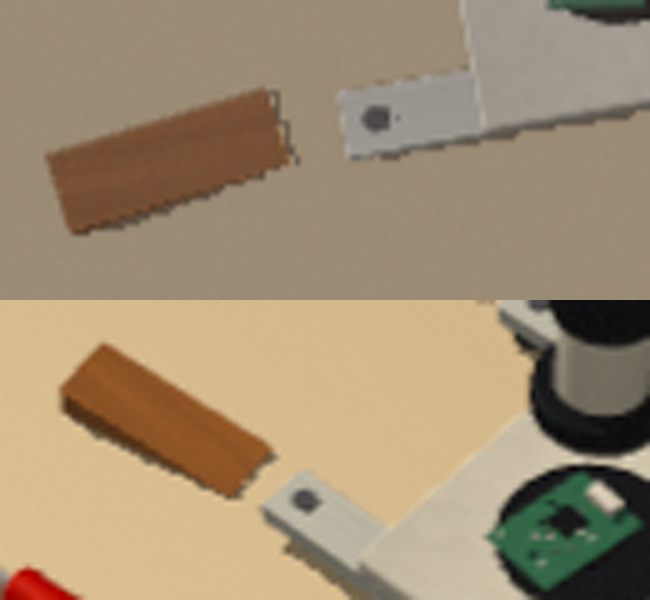

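The crop confirms it: the wedge at (253,282), y=0.164, has its thick end to the left and its thin end facing the foot's bar end. Next I'll fit the poses from both views.

Run:
```python
from h import *; import pickle
from scipy.optimize import least_squares
T=pickle.load(open("top0.pkl","rb"));S=pickle.load(open("side0.pkl","rb"))
t=lambda x,y:(220+(x+.5)/5-.5,250+(y+.5)/5-.5)
s=lambda x,y:(240+(x+.5)/5-.5,190+(y-300+.5)/5-.5)
W=[(T,t(268,88),(-.05,-.018,.003)),(T,t(290,160),(-.05,.018,.003)),(T,t(47,155),(.05,-.018,.019)),(T,t(72,233),(.05,.018,.019)),
(S,s(272,452),(-.05,-.018,.003)),(S,s(238,497),(-.05,.018,.003)),(S,s(103,343),(.05,-.018,.019)),(S,s(62,388),(.05,.018,.019))]
M=[(T,t(338,93),(-.07,.135,.022)),(T,t(348,158),(-.1,.135,.022)),(T,t(472,70),(-.07,.075,.022)),(T,t(376,118),(-.085,.12,.024)),
(T,(403,255),(-.085,-.12,.024)),(T,(282,201),(.085,.12,.024)),(T,(388,183),(.085,-.12,.024)),
(S,s(305,470),(-.07,.135,.022)),(S,s(262,508),(-.1,.135,.022)),(S,s(305,499),(-.085,.12,.024)),(S,(383,288),(-.085,-.12,.024))]
def tr(p,l): a=p[2];return np.array([p[0]+l[0]*np.cos(a)-l[1]*np.sin(a),p[1]+l[0]*np.sin(a)+l[1]*np.cos(a),l[2]])
for n,L,p0 in(("wedge",W,[.485,.164,1.4]),("mic",M,[.57,.0,0.])):
    f=lambda p:np.concatenate([w2px(c,tr(p,l))-u for c,u,l in L])
    r=least_squares(f,p0,loss='soft_l1');p=r.x
    print(n,p[:2].round(4),np.degrees(p[2]).round(2));print(f(p).reshape(-1,2).round(1).tolist())
    if n=="wedge":
        print("tip",tr(p,(-.05,0,0)),"end",tr(p,(.05,0,.0095)))
    else:
        print("foot",tr(p,(-.085,.12,.022)),"end face",tr(p,(-.085,.135,0)))
        print("final wedge end", tr(p,(-.085,.12-.029+.1,0)))
```

```text
wedge [0.4855 0.161 ] 103.3
[[-0.0, -0.1], [0.6, 0.5], [0.2, 0.3], [0.1, 0.2], [0.5, -1.3], [-1.1, -0.6], [0.5, -0.3], [-0.1, -0.0]]
tip [0.49698769 0.11235022 0.        ] end [0.47398485 0.20966861 0.0095    ]
mic [ 0.5841 -0.0463] 3.84
[[0.4, 0.1], [0.6, 0.5], [0.5, 0.1], [0.6, 0.5], [-0.5, 0.1], [1.1, -0.6], [-1.1, 0.0], [0.1, -0.5], [-0.0, -0.8], [0.4, 0.1], [-1.4, -1.7]]
foot [0.49123068 0.06777033 0.022     ] end face [0.49022545 0.08273661 0.        ]
final wedge end [0.48647259 0.13861072 0.        ]
```

Request:
{"api": "arm_command", "payload": {"increments": [[1,-4,-1.7,0,0,0,0],[1,-4,-1.7,0,0,0,0],[1,-4,-1.7,0,0,0,0],[1,-4,-1.7,0,0,0,0],[1,-4,-1.7,0,0,0,0],[1,-4,-1.7,0,0,0,0],[1,-4,-1.7,0,0,0,0],[1,-4,-1.7,0,0,0,0]], "grip_force": 40}}

```text
time: 1.1
ee_pos: [0.4607, 0.2482, 0.231]
tcp_rot: [-180.0, -0.0, 156.2]
wrist_force: [0.6, 0.9, -0.3]
opening: 0.0001
```

Request:
{"api": "arm_command", "payload": {"increments": [[1,0,0,2,0,0,10],[1,0,0,2,0,0,10],[1,0,0,2,0,0,10],[1,0,0,2,0,0,10],[1,0,0,2,0,0,10],[1,0,0,0,0,0,2.9],[1,0,0,0,0,0,0],[1,0,0,0,0,0,0]]}}

```text
time: 2.1
ee_pos: [0.46, 0.2495, 0.1314]
tcp_rot: [180.0, -0.0, 103.4]
wrist_force: [-1.0, 0.1, -0.8]
opening: -0.0002
```

Request:
{"api": "arm_command", "payload": {"increments": [[1,0,0.45,2,0,0,0],[1,0,0,2.5,0,0,0],[1,0,0,2.5,0,0,0],[1,0,0,2.5,0,0,0],[1,0,0,1.5,0,0,0],[1,0,0,0.8,0,0,0],[1,0,0,0.4,0,0,0],[1,0,0,0.3,0,0,0],[1,0,0,0,0,0,0],[1,0,0,0,0,0,0]]}}

```text
time: 3.35
ee_pos: [0.4645, 0.2506, 0.0067]
tcp_rot: [180.0, -0.0, 103.3]
wrist_force: [-0.1, -0.3, -0.2]
opening: 0.0002
```

Run:
```python
from h import *
a=[]
for n,(u,v) in(("top",(190,230)),("side",(220,170))):
    c=bot.camera(n); a.append(cv2.resize(c["color"][v:v+75,u:u+160,::-1],None,fx=4,fy=4,interpolation=cv2.INTER_CUBIC))
cv2.imwrite("pics/c2.png",np.vstack(a)); print(bot.get_obs()["wrist_force"])
```

```text
[-0.20707873  0.01861044  0.75759633]
```

View pics/c2.png

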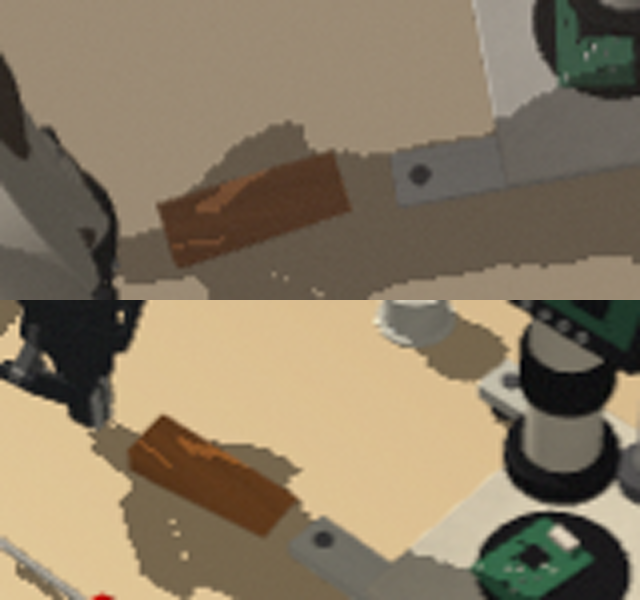

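Request:
{"api": "arm_command", "payload": {"increments": [[1,-0.6,0,0,0,0,0],[1,-0.6,0,0,0,0,0],[1,-0.6,0,0,0,0,0],[1,-0.5,0,0,0,0,0],[1,-0.3,0,0,0,0,0],[1,-0.2,0,0,0,0,0],[1,-0.2,0,0,0,0,0],[1,-0.2,0,0,0,0,0],[1,-0.2,0,0,0,0,0]]}}

```text
time: 4.58
ee_pos: [0.4721, 0.2174, 0.0063]
tcp_rot: [180.0, -0.0, 103.3]
wrist_force: [-1.4, 0.6, 0.5]
opening: -0.0001
```

Run:
```python
from h import *
a=[]
for n,(u,v) in(("top",(200,230)),("side",(230,170))):
    c=bot.camera(n); a.append(cv2.resize(c["color"][v:v+75,u:u+160,::-1],None,fx=4,fy=4,interpolation=cv2.INTER_CUBIC))
cv2.imwrite("pics/c3.png",np.vstack(a)); o=bot.get_obs();print(o["ee_pos"],o["wrist_force"])
```

```text
[0.4721474  0.21728609 0.00625714] [-0.63621598  0.73147523  0.00624635]
```

View pics/c3.png

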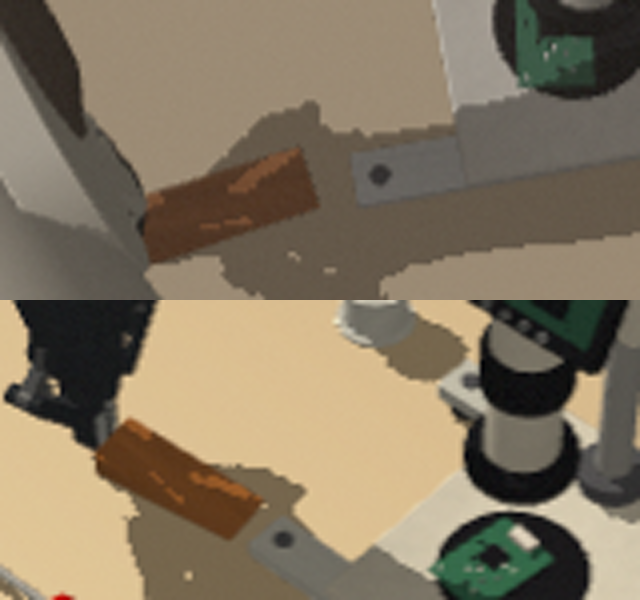

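Request:
{"api": "arm_command", "payload": {"increments": [[1,-0.51,0.02,0,0,0,1.05],[1,-0.51,0.03,0,0,0,1.05],[1,-0.51,0.04,0,0,0,1.05],[1,-0.51,0.05,0,0,0,1.05],[1,-0.51,0.06,0,0,0,1.05],[1,-0.51,0.07,0,0,0,1.05],[1,-0.51,0.08,0,0,0,1.05],[1,-0.51,0.09,0,0,0,1.05],[1,-0.5,0.1,0,0,0,1.05],[1,0,0,0,0,0,0]]}}

```text
time: 5.92
ee_pos: [0.4848, 0.1726, 0.0063]
tcp_rot: [180.0, 0.0, 93.8]
wrist_force: [-0.5, 0.0, 0.9]
opening: -0.0003
```

Run:
```python
from h import *
a=[]
for n,(u,v) in(("top",(220,225)),("side",(230,170))):
    c=bot.camera(n); a.append(cv2.resize(c["color"][v:v+60,u:u+130,::-1],None,fx=5,fy=5,interpolation=cv2.INTER_CUBIC))
cv2.imwrite("pics/c4.png",np.vstack(a)); o=bot.get_obs();print(o["ee_pos"],o["wrist_force"])
```

```text
[0.48473082 0.17292437 0.00629408] [ 1.08794724 -0.48233446  0.7064679 ]
```

View pics/c4.png

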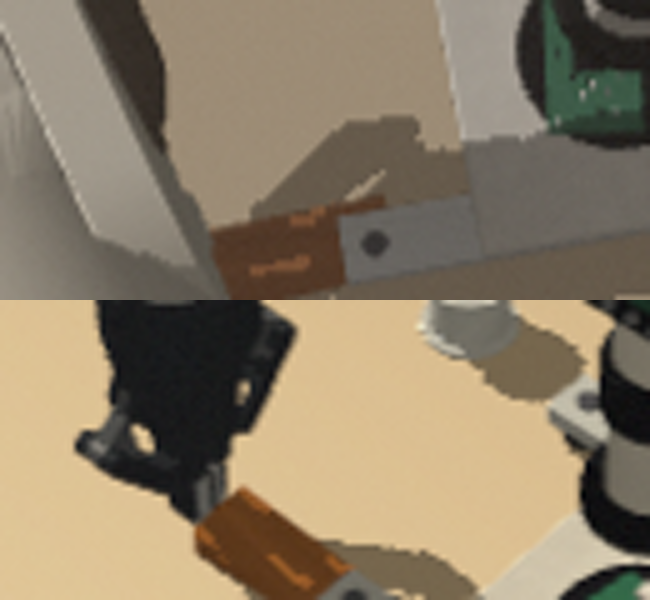

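Request:
{"api": "arm_command", "payload": {"increments": [[1,-0.3,0,0,0,0,0],[1,-0.3,0,0,0,0,0],[1,-0.3,0,0,0,0,0],[1,-0.3,0,0,0,0,0],[1,-0.3,0,0,0,0,0],[1,-0.2,0,0,0,0,0],[1,-0.1,0,0,0,0,0],[1,0,0,0,0,0,0]]}}

```text
time: 7.02
ee_pos: [0.4859, 0.155, 0.0063]
tcp_rot: [180.0, 0.0, 93.8]
wrist_force: [-0.5, 0.1, 0.2]
opening: -0.0001
```

Request:
{"api": "arm_command", "payload": {"increments": [[1,-0.1,0,0,0,0,0],[1,-0.1,0,0,0,0,0],[1,-0.1,0,0,0,0,0]]}}

```text
time: 7.4
ee_pos: [0.4861, 0.152, 0.0063]
tcp_rot: [-180.0, -0.0, 93.8]
wrist_force: [-0.6, 1.2, -0.1]
opening: -0.0002
```

Request:
{"api": "arm_command", "payload": {"increments": [[1,-0.06,0,0,0,0,0],[1,0,0,0,0,0,0]]}}

```text
time: 7.65
ee_pos: [0.4862, 0.1515, 0.0063]
tcp_rot: [180.0, -0.0, 93.8]
wrist_force: [0.9, 1.4, -0.2]
opening: -0.0
```

Request:
{"api": "arm_command", "payload": {"increments": [[1,-0.06,0,0,0,0,0],[1,0,0,0,0,0,0]]}}

```text
time: 7.9
ee_pos: [0.4862, 0.1511, 0.0064]
tcp_rot: [180.0, -0.0, 93.8]
wrist_force: [0.6, 3.5, -0.6]
opening: -0.0001
```

Request:
{"api": "arm_command", "payload": {"increments": [[1,-0.06,0,0,0,0,0],[1,0,0,0,0,0,0]]}}

```text
time: 8.15
ee_pos: [0.4863, 0.1506, 0.0063]
tcp_rot: [180.0, -0.1, 93.8]
wrist_force: [-0.3, 4.6, 0.3]
opening: -0.0001
```

Request:
{"api": "arm_command", "payload": {"increments": [[1,-0.05,0,0,0,0,0],[1,0,0,0,0,0,0]]}}

```text
time: 8.4
ee_pos: [0.4863, 0.1504, 0.0063]
tcp_rot: [180.0, -0.1, 93.9]
wrist_force: [-0.1, 6.3, -0.9]
opening: 0.0001
```

Request:
{"api": "arm_command", "payload": {"increments": [[1,-0.05,0,0,0,0,0],[1,0,0,0,0,0,0],[1,0,0,0,0,0,0]]}}

```text
time: 8.78
ee_pos: [0.4863, 0.1502, 0.0063]
tcp_rot: [180.0, -0.1, 93.9]
wrist_force: [-0.3, 8.4, -1.9]
opening: -0.0003
```

Request:
{"api": "arm_command", "payload": {"increments": [[1,0,0,0,0,0,0],[1,0,0,0,0,0,0]]}}

```text
time: 9.02
ee_pos: [0.4863, 0.1502, 0.0063]
tcp_rot: [180.0, -0.1, 93.9]
wrist_force: [-0.2, 9.2, -0.9]
opening: 0.0001
```

Request:
{"api": "arm_command", "payload": {"increments": [[1,0.2,0,0,0,0,0],[1,0.5,0,0,0,0,0],[1,1,0,0,0,0,0],[1,1.5,0,0,0,0,0],[1,2,0,-2,0,0,0],[1,2,0,-3,0,0,0],[1,2,0,-4,0,0,0],[1,2,0,-4,0,0,0],[1,0,0,0,0,0,0]]}}

```text
time: 10.15
ee_pos: [0.4798, 0.2636, 0.1395]
tcp_rot: [179.7, -0.1, 93.9]
wrist_force: [-0.2, 0.8, -0.9]
opening: 0.0002
```

Run:
```python
from h import *; import pickle
a=[]
for n,(u,v) in(("top",(225,225)),("side",(240,180))):
    c=bot.camera(n); pickle.dump(c,open(n+"5.pkl","wb")); a.append(cv2.resize(c["color"][v:v+60,u:u+130,::-1],None,fx=5,fy=5,interpolation=cv2.INTER_CUBIC))
cv2.imwrite("pics/c5.png",np.vstack(a)); o=bot.get_obs();print(o["ee_pos"],o["wrist_force"])
```

```text
[0.47862833 0.26170303 0.13600127] [-0.21774875  0.13333893 -0.68490007]
```

View pics/c5.png

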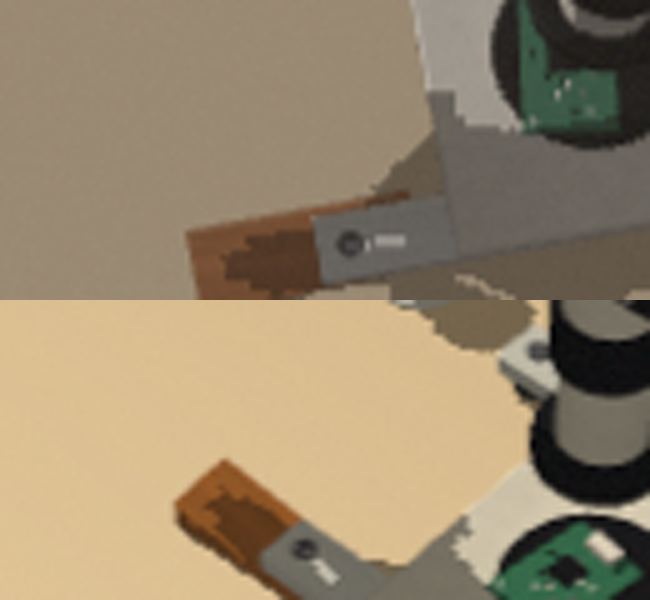

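The wedge is seated and the foot's screw stays at (295,273.5), so the microscope hasn't moved. Next I'll press.

Request:
{"api": "arm_command", "payload": {"increments": [[1,-3.9,0,0,0,0,0],[1,-3.9,0,0,0,0,0],[1,-3.9,0,0,0,0,0],[1,-3.9,0,0,0,0,0],[1,-2.5,0,0,0,0,0],[1,-1.3,0,0,0,0,0],[1,0,0,3,0,0,0],[1,0,0,3,0,0,0],[1,0,0,2,0,0,0],[1,0,0,0,0,0,0]]}}

```text
time: 11.5
ee_pos: [0.4903, 0.0675, 0.0542]
tcp_rot: [-179.8, 0.0, 93.8]
wrist_force: [-1.0, -0.3, 0.2]
opening: 0.0002
```

Request:
{"api": "arm_command", "payload": {"increments": [[1,0,0,0,0,0,0],[1,0,0,0,0,0,0]]}}

```text
time: 11.75
ee_pos: [0.4923, 0.0676, 0.0573]
tcp_rot: [179.9, -0.0, 93.8]
wrist_force: [0.3, 0.3, -0.3]
opening: -0.0002
```

Z is 0.057 and contact should come at about 0.0245.

Request:
{"api": "arm_command", "payload": {"increments": [[1,0,0,1,0,0,0],[1,0,0,1,0,0,0],[1,0,0,0.6,0,0,0],[1,0,0,0.3,0,0,0],[1,0,0,0.2,0,0,0],[1,0,0,0.1,0,0,0],[1,0,0,0,0,0,0],[1,0,0,0,0,0,0]]}}

```text
time: 12.75
ee_pos: [0.4919, 0.0674, 0.0245]
tcp_rot: [180.0, -0.0, 93.8]
wrist_force: [-0.5, -0.1, 0.3]
opening: -0.0002
```

Request:
{"api": "arm_command", "payload": {"increments": [[1,0,0,0.05,0,0,0],[1,0,0,0,0,0,0]]}}

```text
time: 13.0
ee_pos: [0.4918, 0.0674, 0.0238]
tcp_rot: [-180.0, -0.0, 93.8]
wrist_force: [0.6, -0.9, 0.4]
opening: 0.0004
```

Request:
{"api": "arm_command", "payload": {"increments": [[1,0,0,0.04,0,0,0],[1,0,0,0.04,0,0,0],[1,0,0,0,0,0,0]]}}

```text
time: 13.38
ee_pos: [0.4917, 0.0674, 0.0229]
tcp_rot: [-180.0, 0.0, 93.8]
wrist_force: [-0.2, -0.2, 0.2]
opening: 0.0003
```

Request:
{"api": "arm_command", "payload": {"increments": [[1,0,0,0.04,0,0,0],[1,0,0,0.04,0,0,0],[1,0,0,0,0,0,0]]}}

```text
time: 13.75
ee_pos: [0.4917, 0.0674, 0.0221]
tcp_rot: [-180.0, 0.0, 93.8]
wrist_force: [-0.2, 0.1, 0.0]
opening: -0.0003
```

Request:
{"api": "arm_command", "payload": {"increments": [[1,0,0,0.04,0,0,0],[1,0,0,0,0,0,0]]}}

```text
time: 14.0
ee_pos: [0.4918, 0.0674, 0.022]
tcp_rot: [180.0, -0.0, 93.8]
wrist_force: [-1.5, -0.0, 4.2]
opening: -0.0
```

Request:
{"api": "arm_command", "payload": {"increments": [[1,0,0,0.04,0,0,0],[1,0,0,0,0,0,0]]}}

```text
time: 14.25
ee_pos: [0.4918, 0.0674, 0.022]
tcp_rot: [180.0, -0.0, 93.8]
wrist_force: [-3.3, 0.3, 7.9]
opening: -0.0002
```

Request:
{"api": "arm_command", "payload": {"increments": [[1,0,0,0.04,0,0,0],[1,0,0,0,0,0,0]]}}

```text
time: 14.5
ee_pos: [0.4918, 0.0674, 0.022]
tcp_rot: [180.0, -0.0, 93.8]
wrist_force: [-5.2, -2.1, 11.6]
opening: 0.0003
```

Request:
{"api": "arm_command", "payload": {"increments": [[1,0,-0.06,0.04,0,0,0],[1,0,0,0,0,0,0]]}}

```text
time: 14.75
ee_pos: [0.4918, 0.0674, 0.022]
tcp_rot: [179.9, -0.0, 93.8]
wrist_force: [-2.5, -0.4, 12.9]
opening: 0.0002
```

Request:
{"api": "arm_command", "payload": {"increments": [[1,0,-0.02,0.04,0,0,0],[1,0,0,0,0,0,0]]}}

```text
time: 15.0
ee_pos: [0.4918, 0.0674, 0.0219]
tcp_rot: [179.9, -0.0, 93.8]
wrist_force: [-3.8, -0.3, 15.6]
opening: 0.0001
```

Request:
{"api": "arm_command", "payload": {"increments": [[1,0,-0.02,0.03,0,0,0],[1,0,0,0,0,0,0],[1,0,0,0,0,0,0],[1,0,0,0,0,0,0]]}}

```text
time: 15.5
ee_pos: [0.4918, 0.0674, 0.0219]
tcp_rot: [179.8, -0.0, 93.8]
wrist_force: [-4.4, -0.4, 16.3]
opening: -0.0
```

Request:
{"api": "arm_command", "payload": {"increments": [[1,0,-0.04,0.05,0,0,0],[1,0,-0.02,0.04,0,0,0],[1,0,0,0,0,0,0],[1,0,0,0,0,0,0],[1,0,0,0,0,0,0],[1,0,0,0,0,0,0]]}}

```text
time: 16.25
ee_pos: [0.4918, 0.0674, 0.0218]
tcp_rot: [179.7, -0.0, 93.8]
wrist_force: [-4.4, -1.3, 21.4]
opening: 0.0
```

The foot held 21 N and sank only 0.2 mm. Now I'll release straight up and retreat.

Request:
{"api": "arm_command", "payload": {"increments": [[1,0,0.03,-0.12,0,0,0],[1,0,0.05,-0.12,0,0,0],[1,0,0.05,-0.15,0,0,0],[1,0,0,-1,0,0,0],[1,0,0,-2.5,0,0,0],[1,0,0,-4,0,0,0],[1,0,0,-4,0,0,0],[1,4,0,-2,0,0,0],[1,5,0,-2,0,0,0],[1,5,0,0,0,0,0]]}}

```text
time: 17.5
ee_pos: [0.4826, 0.2086, 0.1802]
tcp_rot: [179.8, -0.1, 93.8]
wrist_force: [-0.2, -0.0, -0.8]
opening: 0.0
```

Request:
{"api": "arm_command", "payload": {"increments": [[1,5,0,0,0,0,0],[1,5,0,0,0,0,0],[1,5,0,0,0,0,0],[1,0,0,0,0,0,0],[1,0,0,0,0,0,0]]}}

```text
time: 18.12
ee_pos: [0.4719, 0.3565, 0.1779]
tcp_rot: [-180.0, 0.0, 93.9]
wrist_force: [-0.9, -0.0, 0.3]
opening: 0.0001
```

Run:
```python
from h import *
a=[]
for n,(u,v) in(("top",(225,170)),("side",(240,180))):
    c=bot.camera(n); a.append(cv2.resize(c["color"][v:v+130,u:u+200,::-1],None,fx=2.3 if 0 else 2,fy=2,interpolation=cv2.INTER_CUBIC))
cv2.imwrite("pics/c6.png",np.vstack(a)); o=bot.get_obs();print(o["ee_pos"],o["wrist_force"],o["time"])
```

```text
[0.47230016 0.35584372 0.17819548] [ 0.01064735  0.04430353 -0.00013208] 18.225
```

View pics/c6.png

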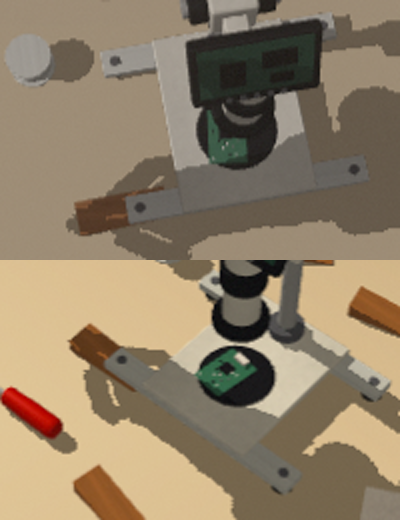

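The wedge is in place under the foot (top-view crop, screw at (140,208), which is about (295,274) in the full image). The microscope hasn't moved and the arm is clear, so I'm handing in.

```bash
python3 -c "
from h import *
print(bot.job_done())"
```

```text
the job is handed in; nothing more can be done
None
```

The wedge is snug under the microscope's bare front left foot. I handed the job in at about 18 s, with the arm clear of everything.

- **Wedge:** I used the one farthest to the robot's left (y about 0.16 m). The closed fingertips pushed its thick end along the bench and turned it about 9.5° to line up with the bar. It stopped within about 1 mm of the predicted depth, with a final push of 8–9 N.
- **Press:** I pressed on top of the foot up to about 21 N. It sank only about 0.2 mm, so there was no rocking. The fingers also put 4–5 N sideways on the foot during the press, which I only partly cancelled.
- **Last check:** In the final pictures the wedge is still in place and the foot's screw is where it was at the start, to within about a pixel (roughly 2 mm). Nothing else in the close-up views looked disturbed.
- **Discrepancies:** Contact came at 22.0 mm, the flat top of the foot, not at the 24.5 mm I expected over the screw head. The wedge may be a few mm off-centre towards the rear and about 2° off the bar. I judged level only from the pictures and the press, not by direct measurement.

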